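# Lower the chin rest by one notch

## Task

The next patient is shorter: let the chin rest down by one notch. With a fingertip lift the ratchet pawl off the toothed wheel and tip it right back until it lies on its stop, push the wheel backward just one notch by its spokes so that the chin cup goes down, then tip the pawl forward again so that it drops fully into the notch. Push gently, grasp nothing, keep off the clean chin cup, and leave the other things on the table where they are.

Things in the scene. Friction and masses are not known exactly. Their poses are not given: they have to be found in the camera images.
- rest: Chin rest stand, fixed to the table. Origin on the table straight below the wheel's axle, in the mid-plane of the upright grey bearing plate (x -60 to 125 mm, y -6 to 6, top at z 137). z up; x level, from the axle towards the pawl's pivot; y level along the axle, from the wheel to the chin post. Ratchet wheel and pawl lie in the plane y = -16 mm, the star handle in the plane y = -70.
- housing (a point): Top centre of the stand's white rack housing (80 x 75 mm, 147 mm tall) at (0, 140) mm in the stand's frame; the chin post rises from it. A tube joins it to the bearing plate. Grey foot plate 270 x 250 x 12 mm: x -105 to 165 mm, y -50 to 200. Around the wheel only the pawl's ear and the handle's balls stand higher than 156 mm.
- axle (a point): Centre of the steel ratchet wheel, on its axle, 110 mm above the table. Wheel 92 mm across the teeth, 12 mm thick, 12 teeth 10 mm high, 30 degrees apart.
- wheel (a joint): Turn of wheel and handle, rad. At 0 a tooth bears on the pawl. Negative = backward: top of the wheel moves to the stand's +x and the cup sinks 16 mm per rad; the lowered pawl blocks this. One notch is 0.524; the pawl drops fully in anywhere from -0.52 to -0.36 for the next notch back. Starts at 0.02 to 0.14. Stiff (0.16 N m, about 2 N at a ball), stays where left.
- spoke_ball (a point): Centre of the black ball (22 mm across) on the upper spoke of the three-spoke star handle, 75 mm from the axle; turns with the wheel. With the wheel at 0 this spoke leans 20 degrees from upright to the stand's -x. Pushing this ball along +x from its -x side turns the wheel backward. The other two spokes are at 120 degrees to it; one points nearly level to +x.
- pawl (a joint): Pawl angle, rad. 0: fully down in a notch; about 0.16: riding on a tooth tip; over 0.25: clear of the wheel. Swings up and over to the stand's +x about its pivot; balanced at about 0.6, beyond that it falls by its own weight on its stop at 1.1 and stays there. Pushed back to under 0.5 it falls by itself on the wheel. Moved by well under 1 N at the ear.
- pawl_pivot (a point): Pivot of the pawl, at (77, -16, 105) mm in the stand's frame. The pawl is a dark steel bar 12 mm deep and 10 mm wide from here up to its nose, which drops between the wheel's teeth.
- pawl_ear (a point): Top end of the pawl's thumb ear, a dark steel tab about 50 mm tall, 8 mm thick along the stand's x, 16 mm wide along y, above the nose. Pawl down: ear nearly upright, top at (30, -16, 200) mm in the stand's frame, 44 mm above the wheel's top. Pawl laid back: top at about (136, -16, 188), leaning 56 degrees from upright to +x. Turns with the pawl.
- chin_cup: White chin cup 58 x 90 mm with two small steel pins, on a 20 mm steel post above the housing. Origin: centre of the cup's underside, 205 mm above the table with the wheel at 0; the cup reaches 40 mm higher. Not to be touched.
- drops: Bystander: small amber dropper bottle, 28 mm across, 62 mm tall, upright. Origin at the centre of its underside.
- saline: Bystander: white bottle, 38 mm across, 75 mm tall, upright. Origin at the centre of its underside.
- lens: Bystander: hand lens in a black ring, 48 mm across, 15 mm high, lying flat. Origin at the centre of its underside.
- torch: Bystander: metal pen torch 130 mm long, 17 mm thick, lying along its x. Origin under its middle.
- occluder: Bystander: black eye occluder paddle, 66 mm disc with a handle, 190 mm long along its x, 8 mm high. Origin under the middle of its length, roughly.
- case: Bystander: black spectacle case 160 x 62 x 45 mm. Origin at the centre of its underside.
- dish: Bystander: steel bowl 100 mm across, 35 mm high. Origin at the centre of its underside.

How it is judged:
By the outcome, as a careful person would: the job done as asked, in the order asked, and still so for the second after the job is handed in, with the robot touching nothing.
It also fails if it takes over 54 s, if anything falls off the work surface, if the arm or the gripper's body presses on something with over 40 N, if the wrist force passes 120 N, or if a joint passes its speed limit or range.

## Robot

A 6-joint arm with a two-finger parallel gripper is mounted at the origin on the work surface. World frame = base frame: x ahead of the robot, y to its left, z up, the work surface at z = 0. Lengths are in mm, angles in rad, forces in N, time in s.
With the tool pointing down it reaches from about 325 to 900 mm from the base axis. Payload 3.5 kg.
Tool frame: the origin (TCP) lies midway between the tips of the shut fingers; the grasp point (between the pads) lies 19 mm behind it; z points along the fingers, y is the direction in which the jaws open and shut (so a half turn about z gives the same grasp; the last joint's range is limited). The gripper opens to 85 mm and grips with 20 to 120 N. Pads are 22 mm wide; open, the fingers measure 114 mm over their backs; the gripper's body (76 mm by 85 mm) begins 54 mm behind the grasp point. The pads swing forward as they close: fully open they stand 13 mm farther back than shut.
Start: joints at [-1.391, 0.276, -0.026, 1.268, 0, 1.467], TCP at [174.391, -600.175, 231.313] pointing down, gripper open.
Joint ranges: [-3.12, 3.12], [-0.85, 1.88], [-1.08, 1.24], [-1.95, 2.15], [-1.57, 1.53], [-3.14, 3.14]. Speed limits (rad/s): [2.57, 2.57, 3.14, 3.14, 3.14, 3.14].

## Interface

Orientations are given as a unit quaternion [x, y, z, w].
In Python, from station import read_state, imaging, workorder, spotter gives the robot as it stands.
- The arm moves only by the tool jog_arm, never from a script. Its argument "series" is a list of rows, each an object with "gripper": the opening in per cent of the stroke, from 0 (shut) to 100 (fully open); "delta_pos": the shift along the tool's x, y, z in m, a list of three; "roll": the turn about the tool's z in degrees. In form: [{"gripper": gripper, "delta_pos": [tx, ty, tz], "roll": roll}, ...]. A call has 1 to 12 rows; each row is the pose to reach, as a shift and turn from the pose commanded when the call began, along the tool's axes at that moment; what a row does not reach only later rows make up. A row lasts 1/12 s, in which the tool goes at most 41.7 mm and 7.16 degrees, less where a joint would pass 70% of its speed; a pose out of reach is approached as far as the arm can. A call with a gripper value outside its range is refused whole. The fingers move at their own pace and stop on an object; the grip force is fixed at half the most. Time passes only in rows, so rows that repeat a pose let the fingers close. It gives the time, the measured TCP pose, the force and the opening at its end, in the units of the state.
- read_state(): the state, without advancing time (a new reading comes with each control period).
- imaging.get_image(name): name is "scene" or "side" or "wrist"; returns a dict with "pixels" (400x640x3 uint8, blue, green, red), "vertical_fov" (degrees; the focal length in pixels is half the picture's height over the tangent of half this angle, whatever the lens; pixels are square), "cx", "cy" (the principal point, pixels), "position" and "attitude" of the camera in the world. Camera axes: x right, y down, z forward; pixel columns grow to the right and rows downward; lengths in mm; the calibration is good to about 2 mm. The wrist camera is an equidistant fisheye: a pixel r from the principal point sees the ray r / f radians off the axis. A picture is of the moment at which its call begins. There is no depth.
- workorder.sign_off(): hands the job in, once; it reports no verdict.
Trained networks look in the newest picture that a camera, given by its name, has taken for a name from the list of things; names that differ only in an ending like _2 or _b are one class to them, and where a whole thing is asked for, a point or a joint stands for the part that bears it (a point fixed in the world has none). Each returns a list of dicts, best first, with "p" (0 to 1); they miss things now and then, are a little off and sometimes report something else, mostly with a low value. They report only what shows in the picture. A call takes as long as a camera call.
- spotter.regions_of(label, camera): "pixels" (400x640 bool, what is visible of it) and "rect" ([left, top, right, bottom] in pixels, round what is visible of it).
- spotter.mark_of(label, camera): "uv" ([column, row] in pixels: a listed point, or the origin of a listed thing).
The state is a dict: "t": time; "joint_pos": joint angles; "qvel": joint speeds; "joint_efforts": joint torques, N m; "eef_pos": TCP position; "eef_rot": TCP orientation; "contact_force": force on the tool from outside, world axes, zero at the start; "torque": the same for the moment, N m; "grip_width": finger opening in mm.
Only numpy, scipy, OpenCV 4.12 (cv2) and the standard library are available. Lean on these libraries where they do the work, as an engineer would, in place of code of your own. Each camera call takes 0.05 s, during which the arm holds its last target.

## Working session

There is one attempt and no reset: what is moved stays moved. The work goes in short steps, Python scripts to look and compute and a tool call to move; the robot and the scene stay as the last step left them, time stands still between calls to the robot, and variables do not carry over. Pictures are saved under pics/ and viewed, and the job is handed in when it is done.

Besides the shell and the picture viewer there is one more tool, called by a JSON object that holds its "op" and its "data", one argument or row to a line. jog_arm: Moves the arm, as the interface text tells. Its arguments: {"type":"object","properties":{"series":{"type":"array","items":{"type":"object","properties":{"gripper":{"type":"number"},"delta_pos":{"type":"array","items":{"type":"number"}},"roll":{"type":"number"}}}}},"required":["series"]}

```bash
ls; mkdir -p pics; cat > h.py <<'E'
import numpy as np, cv2
from scipy.spatial.transform import Rotation as R
from station import read_state, imaging, workorder, spotter
def cam(name,save=None):
    d=imaging.get_image(name)
    if save: cv2.imwrite('pics/'+save,d['pixels'])
    return d
def f(d): return 200/np.tan(np.radians(d['vertical_fov'])/2)
def rot(a):
    a=np.array(a,float)
    return a if a.shape==(3,3) else R.from_quat(a).as_matrix()
def ray(d,uv,fish=False):
    x=(uv[0]-d['cx'])/f(d); y=(uv[1]-d['cy'])/f(d)
    if fish:
        r=np.hypot(x,y); v=np.array([np.sin(r)*x/r,np.sin(r)*y/r,np.cos(r)])
    else: v=np.array([x,y,1]); v/=np.linalg.norm(v)
    return np.array(d['position'],float), rot(d['attitude'])@v
def proj(d,P,fish=False):
    q=rot(d['attitude']).T@(np.array(P,float)-np.array(d['position'],float))
    if fish:
        r=np.hypot(q[0],q[1]); t=np.arctan2(r,q[2]); return np.array([d['cx']+f(d)*t*q[0]/r,d['cy']+f(d)*t*q[1]/r])
    return np.array([d['cx']+f(d)*q[0]/q[2],d['cy']+f(d)*q[1]/q[2]])
def tri(rs):
    A=0;b=0
    for o,v in rs:
        M=np.eye(3)-np.outer(v,v);A=A+M;b=b+M@o
    p=np.linalg.solve(A,b); return p,[np.linalg.norm((np.eye(3)-np.outer(v,v))@(p-o)) for o,v in rs]
E
python3 - <<'E'
from h import *
print(read_state())
for n in ['scene','side','wrist']:
    d=cam(n,n+'0.png'); print(n,{k:v for k,v in d.items() if k!='pixels'})
    for l in ['axle','spoke_ball','pawl_pivot','pawl_ear','housing','rest','chin_cup']:
        print(l,[(np.round(m['uv'],1),round(m['p'],2)) for m in spotter.mark_of(l,n)][:3])
E
```

```text
pics
{'t': 0.0, 'joint_pos': array([-1.39135486e+00,  2.77147688e-01, -2.78774489e-02,  1.26799670e+00,
        8.57046112e-06,  1.46737564e+00]), 'qvel': array([-1.45298955e-04,  1.17081277e-03, -1.58088480e-03,  7.64423494e-04,
       -2.67503542e-04,  6.97802617e-05]), 'joint_efforts': array([-3.88354365e-04, -4.45504475e+01,  2.95205516e+01,  1.63579581e-02,
       -1.15032221e-04,  1.12687076e-06]), 'eef_pos': array([ 174.28243184, -599.40360156,  230.15219243]), 'eef_rot': array([ 9.90014673e-01,  1.40959952e-01, -3.80039931e-05, -1.11211557e-03]), 'contact_force': array([-0.17050953, -1.04238893,  0.0039895 ]), 'torque': array([-0.0212079 , -0.02602287, -0.02526231]), 'grip_width': 85.15451089830655}
scene {'vertical_fov': 47.17504756441095, 'cx': 317.6626816946841, 'cy': 193.51403779737754, 'position': array([1069.404396  , -671.83401322,  919.86521247]), 'attitude': array([ 0.86465816,  0.31080663, -0.13862826, -0.36952363])}
axle [(array([303.8, 143.8]), 0.62), (array([305.4, 192.6]), 0.55), (array([372.9, 144.3]), 0.16)]
spoke_ball [(array([290.7, 191.2]), 0.66), (array([1
[... 486 characters left out ...]
  0.14800471, -0.46391364])}
axle [(array([317., 218.]), 0.86)]
spoke_ball [(array([329.6, 207.4]), 0.59)]
pawl_pivot [(array([319.1, 206.5]), 0.67)]
pawl_ear [(array([316. , 188.5]), 0.58)]
housing [(array([264.9, 207.3]), 0.71)]
rest [(array([312.1, 247.7]), 0.84)]
chin_cup [(array([258.7, 189.4]), 0.67)]
wrist {'vertical_fov': 65.70646984690485, 'cx': 315.6345225649805, 'cy': 195.77218412625967, 'position': array([ 240.3278064 , -580.83976754,  373.22305117]), 'attitude': array([ 0.79210249, -0.59518082, -0.08121875,  0.10833721])}
axle []
spoke_ball []
pawl_pivot []
pawl_ear []
housing [(array([11.7,  1.9]), 0.82)]
rest [(array([10.2,  1.2]), 0.33)]
chin_cup [(array([10.8,  1.5]), 0.68)]
```

View pics/scene0.png

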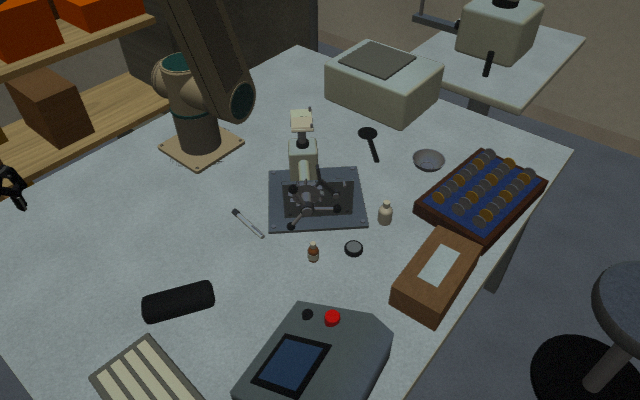

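View pics/side0.png

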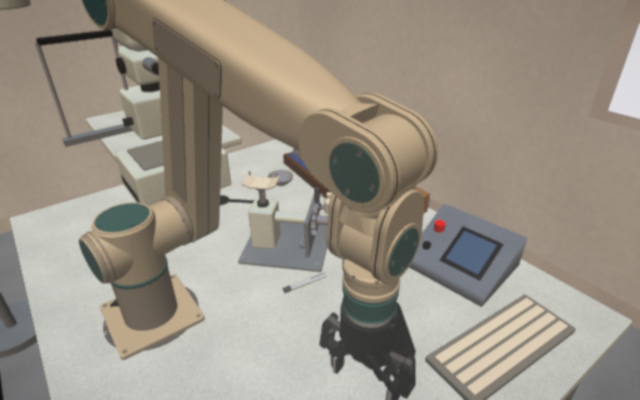

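View pics/wrist0.png

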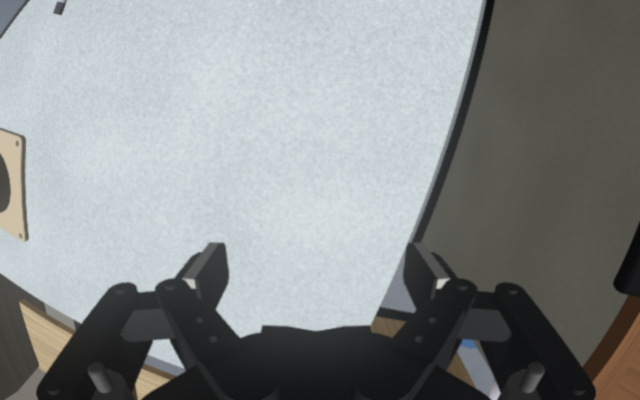

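```bash
python3 - <<'E'
import cv2
a=cv2.imread('pics/scene0.png')[100:260,230:430]
b=cv2.imread('pics/side0.png')[140:300,230:430]
cv2.imwrite('pics/sc0z.png',cv2.resize(a,None,fx=4,fy=3.7,interpolation=cv2.INTER_CUBIC) if 0 else cv2.resize(a,(750,600),interpolation=cv2.INTER_CUBIC))
cv2.imwrite('pics/si0z.png',cv2.resize(b,(750,600),interpolation=cv2.INTER_CUBIC))
E
```

```text
(no output)
```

View pics/sc0z.png

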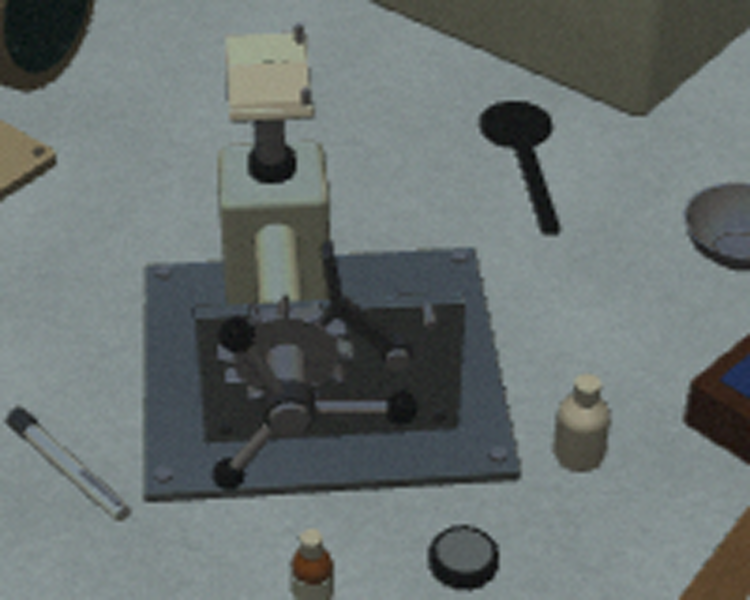

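View pics/si0z.png

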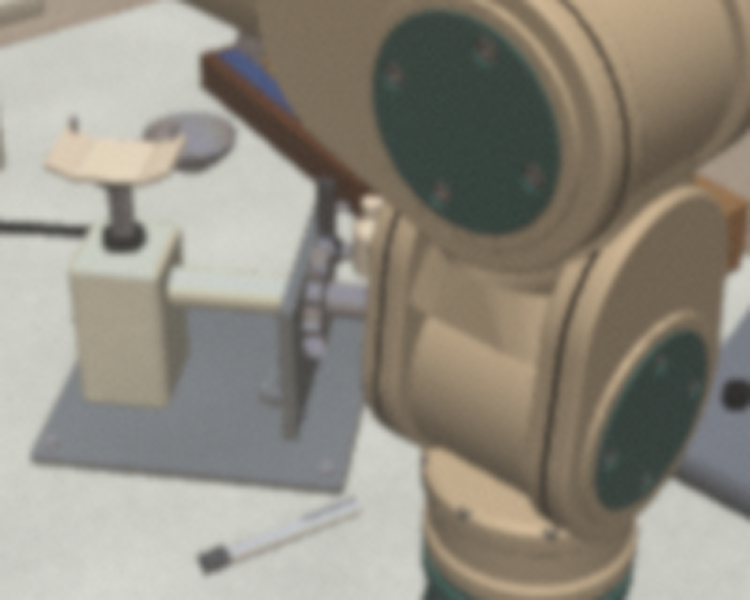

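```bash
cat > fit.py <<'E'
from h import *
from scipy.optimize import least_squares
S={k:v for k,v in imaging.get_image('scene').items()}
D={k:v for k,v in imaging.get_image('side').items()}
z=lambda u,v,oy:np.array([230+(u+.5)/3.75-.5, oy+(v+.5)/3.75-.5])
def ball(q,k=0):
    a=np.radians(20)+q+k*2*np.pi/3   # lean to -x
    return [-75*np.sin(a),-70,110+75*np.cos(a)]
obs=[(S,z(147,495,100),[-105,-50,12]),(S,z(520,475,100),[165,-50,12]),(S,z(147,265,100),[-105,200,12]),(S,z(475,248,100),[165,200,12]),
(S,z(237,333,100),0),(S,z(402,408,100),2),(S,z(228,472,100),1),(S,z(327,243,100),[30,-16,200]),(S,z(398,356,100),[77,-21,105]),(S,z(272,163,100),[0,140,147]),
(D,z(342,490,140),[-105,-50,12]),(D,z(35,460,140),[-105,200,12]),(D,z(325,180,140),[30,-16,200]),(D,z(124,238,140),[0,140,147])]
def world(p,P):
    c,s=np.cos(p[2]),np.sin(p[2]); return np.array([p[0]+c*P[0]-s*P[1],p[1]+s*P[0]+c*P[1],P[2]])
def res(p):
    return np.concatenate([proj(c,world(p,ball(p[3],P) if isinstance(P,int) else P))-uv for c,uv,P in obs])
if __name__=='__main__':
    o,v=ray(S,z(290,412,100)); g=o+v*(110-o[2])/v[2]
    r=least_squares(res,[g[0],g[1],0.5,0.08],loss='soft_l1')
    print(r.x,np.round(res(r.x).reshape(-1,2),1).tolist())
    p=r.x
    np.save('pose.npy',p)
    for n,P in dict(ear=[30,-16,200],ball=ball(p[3]),axle=[0,0,110]).items(): print(n,world(p,P))
E
python3 fit.py
```

```text
[ 4.82223821e+02 -2.95649440e+01  7.65964336e-01  7.74680760e-02] [[-1.0, -0.3], [0.5, -1.0], [-0.4, -0.1], [0.2, -0.4], [0.2, 0.6], [-0.2, 0.3], [0.0, 0.6], [0.1, 1.6], [-0.1, 0.0], [0.1, 1.9], [-0.1, -1.5], [-2.2, -2.1], [-0.3, -0.2], [-0.1, 1.0]]
ear [514.93696411 -20.29940105 200.        ]
ball [ 508.38716502 -101.52512659  178.28038938]
axle [482.22382129 -29.56494405 110.        ]
```

{"op": "jog_arm", "data": {
  "series": [
    {"gripper": 0, "delta_pos": [0.015, -0.015, -0.03], "roll": -5},
    {"gripper": 0, "delta_pos": [0.04, -0.038, -0.039], "roll": -10},
    {"gripper": 0, "delta_pos": [0.066, -0.064, -0.039], "roll": -15},
    {"gripper": 0, "delta_pos": [0.093, -0.09, -0.039], "roll": -20},
    {"gripper": 0, "delta_pos": [0.12, -0.116, -0.039], "roll": -25},
    {"gripper": 0, "delta_pos": [0.147, -0.142, -0.039], "roll": -27.7},
    {"gripper": 0, "delta_pos": [0.174, -0.168, -0.039], "roll": -27.7},
    {"gripper": 0, "delta_pos": [0.2, -0.194, -0.039], "roll": -27.7},
    {"gripper": 0, "delta_pos": [0.226, -0.219, -0.039], "roll": -27.7},
    {"gripper": 0, "delta_pos": [0.25, -0.242, -0.039], "roll": -27.7},
    {"gripper": 0, "delta_pos": [0.27, -0.262, -0.039], "roll": -27.7},
    {"gripper": 0, "delta_pos": [0.28, -0.272, -0.039], "roll": -27.7}
  ]
}}

```text
t: 2.3
eef_pos: [368.2, -258.0, 270.5]
eef_rot: [0.927, 0.375, 0.0, -0.0]
contact_force: [-0.5, -0.7, -0.7]
grip_width: -0.2
```

```bash
cat >> h.py <<'E'
pose=None
def stand(P):
    p=np.load('pose.npy'); c,s=np.cos(p[2]),np.sin(p[2]); d=np.array(P[:2])-p[:2]
    return np.array([c*d[0]+s*d[1],-s*d[0]+c*d[1],P[2]])
E
python3 - <<'E'
from h import *
st=read_state(); print(st['eef_pos'],stand(st['eef_pos']),st['qvel'])
for n in ['side','wrist']:
    d=cam(n,n+'1.png')
    for l in ['axle','spoke_ball','pawl_pivot','pawl_ear','housing']:
        print(n,l,[(np.round(m['uv'],1),round(m['p'],2)) for m in spotter.mark_of(l,n)][:2])
from fit import world,ball
p=np.load('pose.npy');w=cam('wrist');s=cam('side')
for n,P in dict(ear=[30,-16,200],b0=ball(p[3]),b1=ball(p[3],1),b2=ball(p[3],2),piv=[77,-16,105],axle=[0,0,110],hs=[0,140,147],axl2=[0,-16,110]).items(): print(n,proj(w,world(p,P),True),proj(s,world(p,P)))
E
```

```text
[ 368.20349042 -258.02769816  270.53702095] [-240.55383736  -85.61376759  270.53702095] [ 0.33685553 -0.02883512 -0.02614398 -0.01022786 -0.02620988  0.33104022]
side axle [(array([313.6, 218.4]), 0.74), (array([355.3, 229.4]), 0.61)]
side spoke_ball [(array([329.8, 205.2]), 0.57)]
side pawl_pivot [(array([319.7, 206.7]), 0.91)]
side pawl_ear []
side housing [(array([267.1, 203.4]), 0.71)]
wrist axle []
wrist spoke_ball []
wrist pawl_pivot []
wrist pawl_ear []
wrist housing []
ear [ 226.84164171 -118.95783859] [316.03832587 187.39728264]
b0 [293.35383756 -58.66015193] [331.56311123 206.45914796]
b1 [300.54027362   4.43660606] [330.72946    245.95134089]
b2 [299.47018374 -98.28028697] [336.12662874 208.67361832]
piv [250.86202924 -97.4021334 ] [318.99186959 206.25819622]
axle [230.86274715 -45.27816659] [309.41857033 218.35723336]
hs [100.47876147 -30.29779726] [262.62789546 204.07620333]
axl2 [245.82710489 -47.05339353] [314.74931542 218.81065334]
```

View pics/wrist1.png

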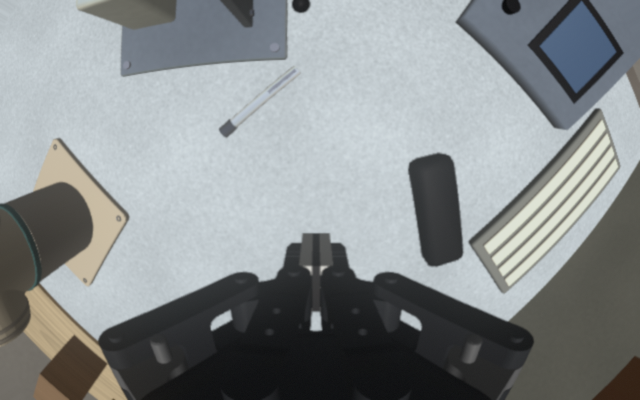

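View pics/side1.png

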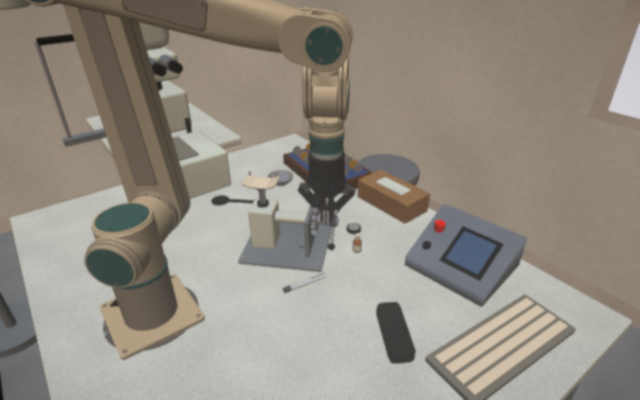

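{"op": "jog_arm", "data": {
  "series": [
    {"gripper": 0, "delta_pos": [0.02, -0.006, 0], "roll": 0},
    {"gripper": 0, "delta_pos": [0.05, -0.015, 0], "roll": 0},
    {"gripper": 0, "delta_pos": [0.08, -0.024, 0], "roll": 0},
    {"gripper": 0, "delta_pos": [0.11, -0.033, 0], "roll": 0},
    {"gripper": 0, "delta_pos": [0.14, -0.042, 0], "roll": 0},
    {"gripper": 0, "delta_pos": [0.17, -0.051, 0], "roll": 0},
    {"gripper": 0, "delta_pos": [0.2, -0.06, 0], "roll": 0},
    {"gripper": 0, "delta_pos": [0.225, -0.067, 0], "roll": 0},
    {"gripper": 0, "delta_pos": [0.238, -0.071, 0], "roll": 0},
    {"gripper": 0, "delta_pos": [0.238, -0.071, 0], "roll": 0},
    {"gripper": 0, "delta_pos": [0.238, -0.071, 0], "roll": 0}
  ]
}}

```text
t: 4.02
eef_pos: [489.7, -44.2, 270.2]
eef_rot: [0.927, 0.375, -0.0, 0.0]
contact_force: [-0.4, -0.3, -0.9]
grip_width: 0.0
```

```bash
cat > look.py <<'E'
import sys
from h import *
from fit import world,ball
k=sys.argv[1]
st=read_state(); print('t',st['t'],'stand',np.round(stand(st['eef_pos']),1),'F',np.round(st['contact_force'],1))
p=np.load('pose.npy')
for n in sys.argv[2:]:
    d=cam(n); 
    px=d['pixels'].copy()
    if n!='wrist':
        x,y=(230,100) if n=='scene' else (230,140)
        px=cv2.resize(px[y:y+160,x:x+200],(750,600),interpolation=cv2.INTER_CUBIC)
    cv2.imwrite(f'pics/{n}{k}.png',px)
E
python3 look.py 2 wrist scene
```

```text
t 4.1167 stand [ -5.7 -16.1 270.2] F [-0.5  0.2 -0.5]
```

View pics/wrist2.png

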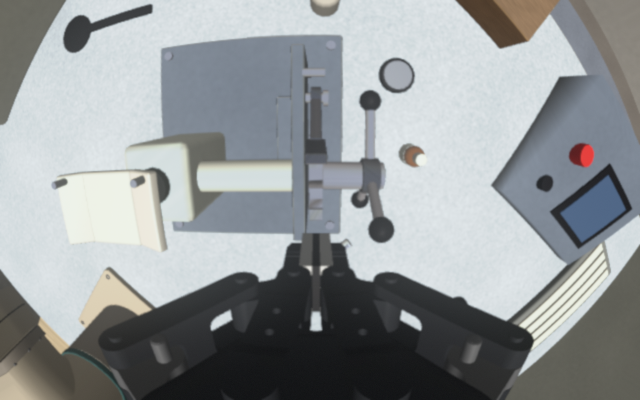

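View pics/scene2.png

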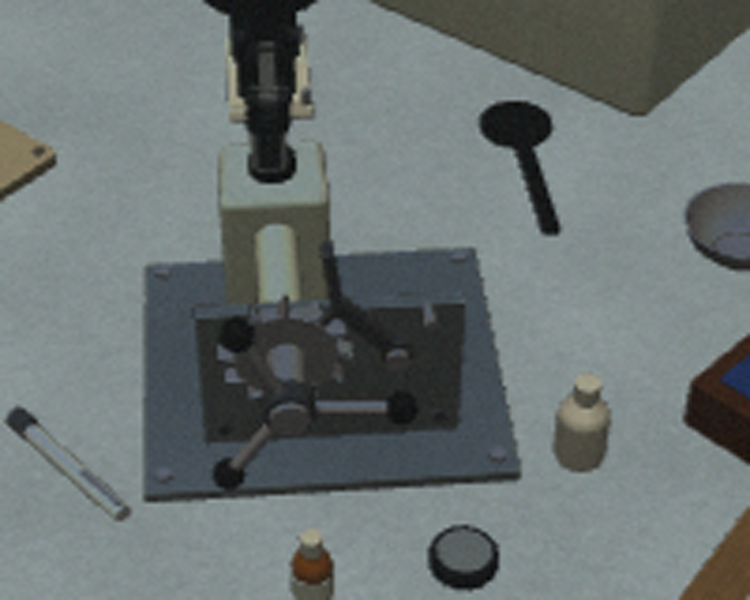

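{"op": "jog_arm", "data": {
  "series": [
    {"gripper": 0, "delta_pos": [0, 0, 0.02], "roll": 0},
    {"gripper": 0, "delta_pos": [0, 0, 0.045], "roll": 0},
    {"gripper": 0, "delta_pos": [0, 0, 0.07], "roll": 0},
    {"gripper": 0, "delta_pos": [0, 0, 0.084], "roll": 0},
    {"gripper": 0, "delta_pos": [0.005, 0, 0.084], "roll": 0},
    {"gripper": 0, "delta_pos": [0.009, 0, 0.084], "roll": 0},
    {"gripper": 0, "delta_pos": [0.013, 0, 0.084], "roll": 0},
    {"gripper": 0, "delta_pos": [0.017, 0, 0.084], "roll": 0},
    {"gripper": 0, "delta_pos": [0.02, 0, 0.084], "roll": 0},
    {"gripper": 0, "delta_pos": [0.023, 0, 0.084], "roll": 0},
    {"gripper": 0, "delta_pos": [0.026, 0, 0.084], "roll": 0},
    {"gripper": 0, "delta_pos": [0.03, 0, 0.084], "roll": 0}
  ]
}}

```text
t: 5.22
eef_pos: [511.6, -23.7, 186.7]
eef_rot: [0.927, 0.374, 0.0, 0.0]
contact_force: [0.2, -0.2, 0.2]
grip_width: -0.2
```

```bash
python3 look.py 3 wrist scene
```

```text
t 5.3167 stand [ 25.5 -16.1 186.5] F [-1.  -0.2  0.3]
```

View pics/wrist3.png

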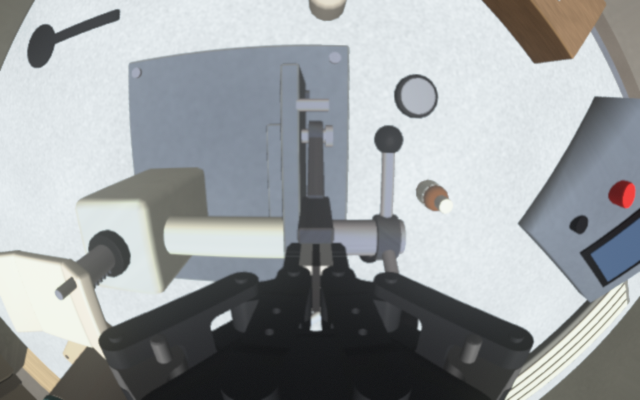

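View pics/scene3.png

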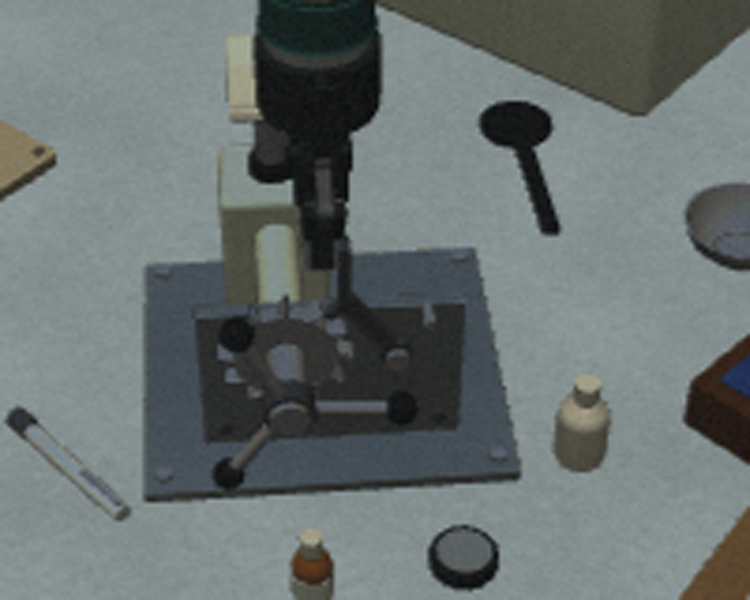

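{"op": "jog_arm", "data": {
  "series": [
    {"gripper": 0, "delta_pos": [0.003, 0, 0], "roll": 0},
    {"gripper": 0, "delta_pos": [0.007, 0, 0], "roll": 0},
    {"gripper": 0, "delta_pos": [0.011, 0, 0], "roll": 0},
    {"gripper": 0, "delta_pos": [0.015, 0, 0], "roll": 0},
    {"gripper": 0, "delta_pos": [0.019, 0, 0], "roll": 0},
    {"gripper": 0, "delta_pos": [0.023, 0, 0], "roll": 0},
    {"gripper": 0, "delta_pos": [0.027, 0, 0], "roll": 0},
    {"gripper": 0, "delta_pos": [0.031, 0, 0], "roll": 0},
    {"gripper": 0, "delta_pos": [0.035, 0, 0], "roll": 0},
    {"gripper": 0, "delta_pos": [0.039, 0, 0], "roll": 0},
    {"gripper": 0, "delta_pos": [0.043, 0, 0], "roll": 0},
    {"gripper": 0, "delta_pos": [0.046, 0, 0], "roll": 0}
  ]
}}

```text
t: 6.42
eef_pos: [544.8, 8.4, 186.3]
eef_rot: [0.927, 0.374, 0.0, -0.0]
contact_force: [0.3, 0.8, 0.9]
grip_width: -0.2
```

```bash
python3 look.py 4 scene
```

```text
t 6.5167 stand [ 71.4 -16.  186.3] F [-0.6 -0.1  0.1]
```

View pics/scene4.png

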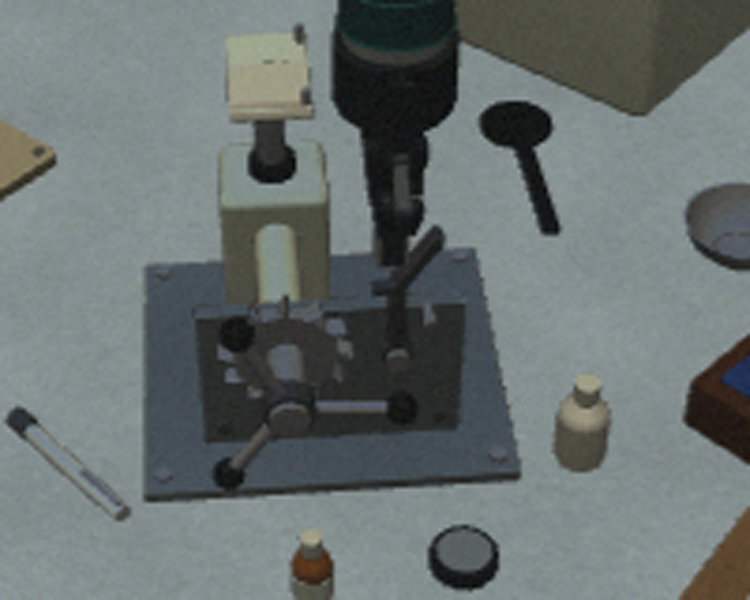

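{"op": "jog_arm", "data": {
  "series": [
    {"gripper": 0, "delta_pos": [0.003, 0, -0.001], "roll": 0},
    {"gripper": 0, "delta_pos": [0.007, 0, -0.002], "roll": 0},
    {"gripper": 0, "delta_pos": [0.011, 0, -0.003], "roll": 0},
    {"gripper": 0, "delta_pos": [0.015, 0, -0.004], "roll": 0},
    {"gripper": 0, "delta_pos": [0.019, 0, -0.004], "roll": 0},
    {"gripper": 0, "delta_pos": [0.023, 0, -0.004], "roll": 0},
    {"gripper": 0, "delta_pos": [0.027, 0, -0.004], "roll": 0},
    {"gripper": 0, "delta_pos": [0.03, 0, -0.004], "roll": 0},
    {"gripper": 0, "delta_pos": [0.033, 0, -0.004], "roll": 0},
    {"gripper": 0, "delta_pos": [0.034, 0, -0.004], "roll": 0}
  ]
}}

```text
t: 7.4
eef_pos: [569.2, 31.9, 190.2]
eef_rot: [0.927, 0.374, 0.0, -0.0]
contact_force: [-0.3, -0.3, -0.2]
grip_width: 0.1
```

```bash
python3 look.py 5 scene wrist
```

```text
t 7.5 stand [105.  -15.9 190.2] F [ 0.3 -0.4  0.1]
```

View pics/scene5.png

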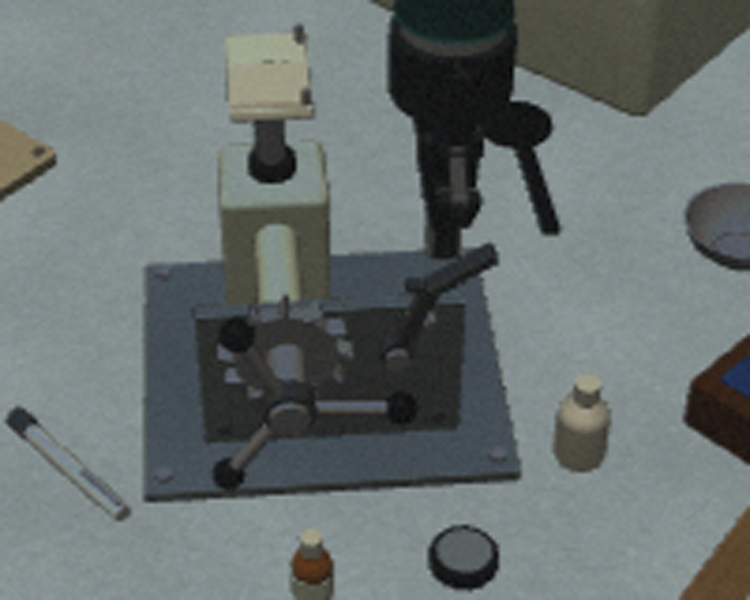

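View pics/wrist5.png

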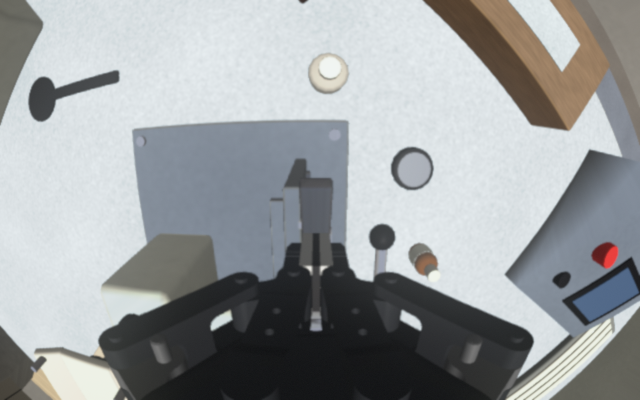

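{"op": "jog_arm", "data": {
  "series": [
    {"gripper": 0, "delta_pos": [-0.006, 0, -0.015], "roll": 0},
    {"gripper": 0, "delta_pos": [-0.012, 0, -0.04], "roll": 0},
    {"gripper": 0, "delta_pos": [-0.025, 0.01, -0.06], "roll": 0},
    {"gripper": 0, "delta_pos": [-0.05, 0.02, -0.065], "roll": 0},
    {"gripper": 0, "delta_pos": [-0.08, 0.03, -0.065], "roll": 0},
    {"gripper": 0, "delta_pos": [-0.11, 0.042, -0.065], "roll": 0},
    {"gripper": 0, "delta_pos": [-0.14, 0.054, -0.065], "roll": 0},
    {"gripper": 0, "delta_pos": [-0.165, 0.054, -0.065], "roll": 0},
    {"gripper": 0, "delta_pos": [-0.182, 0.054, -0.06], "roll": 0},
    {"gripper": 0, "delta_pos": [-0.185, 0.054, -0.035], "roll": 0},
    {"gripper": 0, "delta_pos": [-0.185, 0.054, -0.035], "roll": 0}
  ]
}}

```text
t: 8.52
eef_pos: [469.6, -135.5, 222.0]
eef_rot: [0.928, 0.373, -0.002, -0.002]
contact_force: [-1.5, 0.6, -1.3]
grip_width: -0.2
```

```bash
python3 look.py 6 scene wrist
```

```text
t 8.6167 stand [-80.7 -69.1 224.7] F [0.4 0.  1.4]
```

View pics/scene6.png

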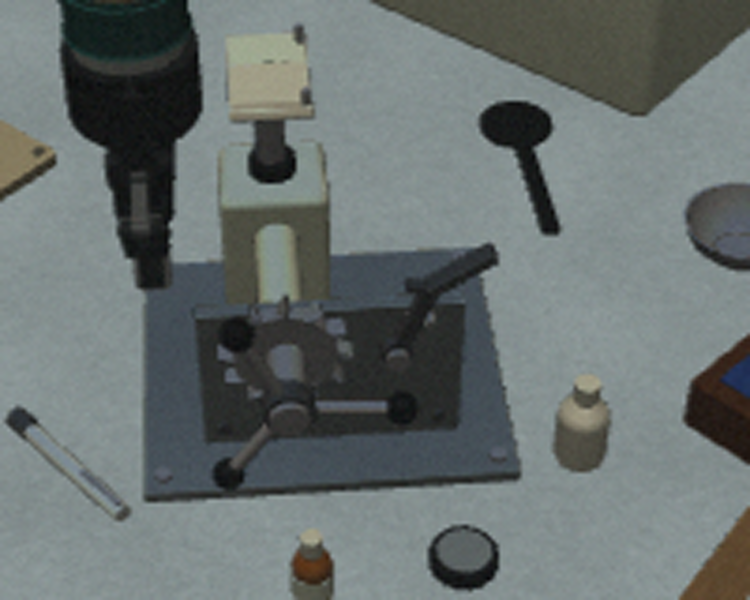

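View pics/wrist6.png

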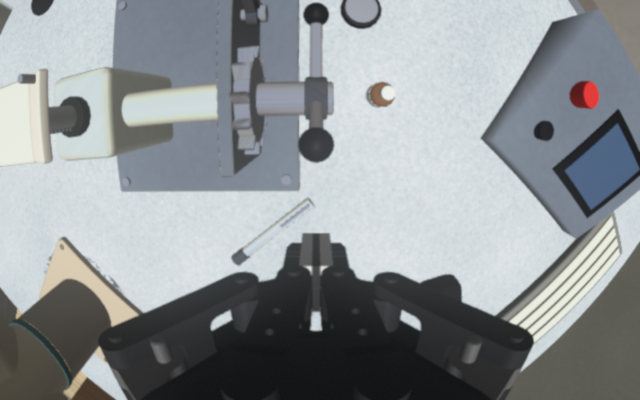

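{"op": "jog_arm", "data": {
  "series": [
    {"gripper": 0, "delta_pos": [0, 0, 0.02], "roll": 0},
    {"gripper": 0, "delta_pos": [0, 0, 0.045], "roll": 0},
    {"gripper": 0, "delta_pos": [0.006, 0, 0.057], "roll": 0},
    {"gripper": 0, "delta_pos": [0.014, 0, 0.057], "roll": 0},
    {"gripper": 0, "delta_pos": [0.02, 0, 0.057], "roll": 0},
    {"gripper": 0, "delta_pos": [0.024, 0, 0.057], "roll": 0},
    {"gripper": 0, "delta_pos": [0.028, 0, 0.057], "roll": 0},
    {"gripper": 0, "delta_pos": [0.032, 0, 0.057], "roll": 0},
    {"gripper": 0, "delta_pos": [0.036, 0, 0.057], "roll": 0},
    {"gripper": 0, "delta_pos": [0.04, 0, 0.057], "roll": 0},
    {"gripper": 0, "delta_pos": [0.044, 0, 0.057], "roll": 0},
    {"gripper": 0, "delta_pos": [0.046, 0, 0.057], "roll": 0}
  ]
}}

```text
t: 9.72
eef_pos: [506.8, -103.4, 168.5]
eef_rot: [0.927, 0.374, 0.0, 0.0]
contact_force: [-1.1, -0.9, 2.1]
grip_width: -0.1
```

```bash
python3 look.py 7 scene wrist
```

```text
t 9.8167 stand [-33.4 -70.  168.2] F [ 0.  -0.4  0.4]
```

View pics/scene7.png

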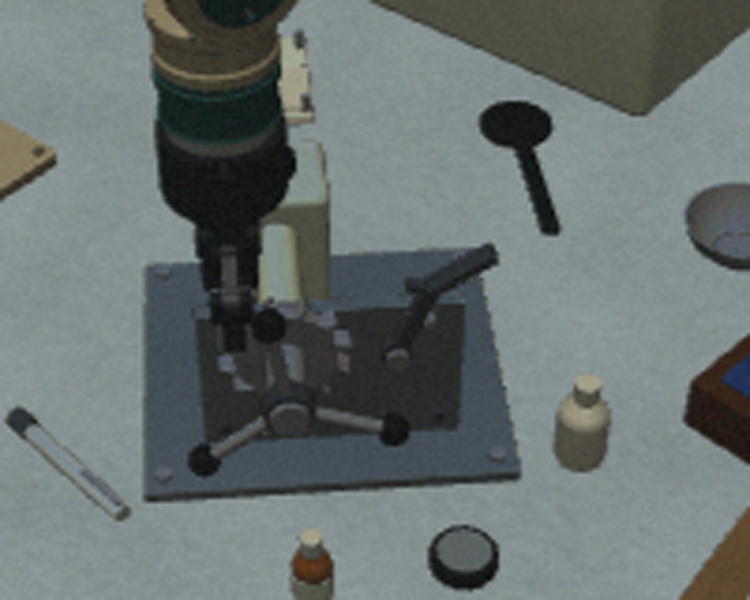

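View pics/wrist7.png

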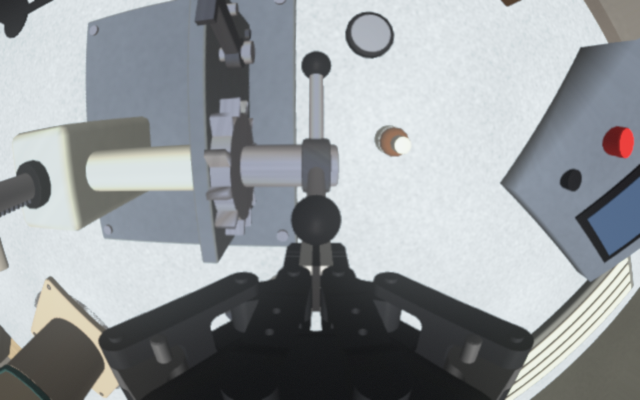

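```bash
cat > q.py <<'E'
import sys
from fit import *
p=np.load('pose.npy')
a=eval(sys.argv[1]) # {k:(u,v)}
r=least_squares(lambda q:np.concatenate([proj(S,world(p,ball(q[0],k)))-z(u,v,100) for k,(u,v) in a.items()]),[-.2])
print(r.x,np.round(r.fun,2), ball(r.x[0]))
E
python3 q.py "{0:(270,325),2:(395,430),1:(205,460)}"
```

```text
[-0.20528513] [-0.21  0.42 -0.43  0.29 -0.13  0.31] [np.float64(-10.746437969816146), -70, np.float64(184.22610100874823)]
```

{"op": "jog_arm", "data": {
  "series": [
    {"gripper": 0, "delta_pos": [0.003, 0, 0], "roll": 0},
    {"gripper": 0, "delta_pos": [0.007, 0, 0], "roll": 0},
    {"gripper": 0, "delta_pos": [0.011, 0, 0], "roll": 0},
    {"gripper": 0, "delta_pos": [0.014, 0, 0], "roll": 0},
    {"gripper": 0, "delta_pos": [0.016, 0, 0], "roll": 0},
    {"gripper": 0, "delta_pos": [0.0175, 0, 0], "roll": 0},
    {"gripper": 0, "delta_pos": [0.0175, 0, 0], "roll": 0}
  ]
}}

```text
t: 10.6
eef_pos: [519.2, -91.2, 168.3]
eef_rot: [0.927, 0.374, 0.0, -0.0]
contact_force: [-0.5, -0.3, 1.0]
grip_width: 0.2
```

```bash
python3 look.py 8 scene
```

```text
t 10.7 stand [-16.2 -69.9 168.2] F [-0.1 -0.7  0.5]
```

View pics/scene8.png

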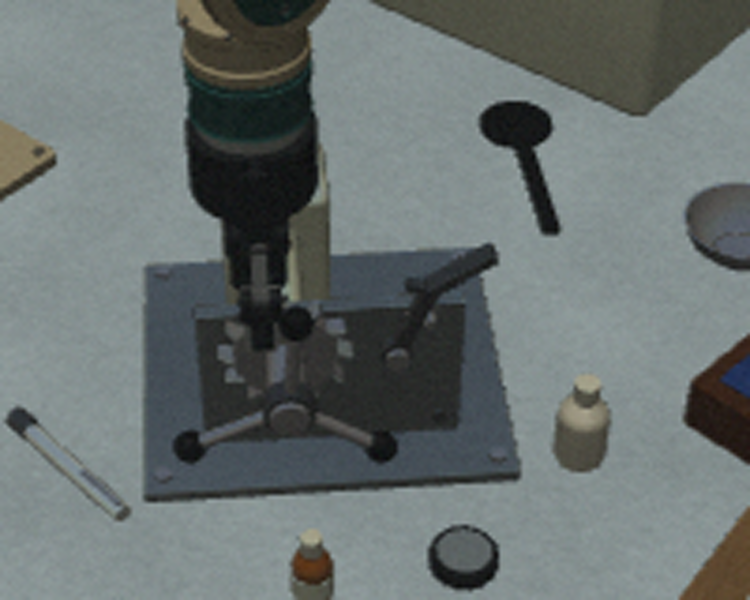

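```bash
python3 q.py "{0:(298,323),2:(381,446),1:(190,446)}"
```

```text
[-0.44134162] [-0.24  0.4  -0.08  0.43 -0.15  0.19] [np.float64(6.910865842851883), -70, np.float64(184.6809208118252)]
```

{"op": "jog_arm", "data": {
  "series": [
    {"gripper": 0, "delta_pos": [-0.012, 0, 0], "roll": 0},
    {"gripper": 0, "delta_pos": [-0.018, 0, -0.025], "roll": 0},
    {"gripper": 0, "delta_pos": [-0.018, 0, -0.06], "roll": 0},
    {"gripper": 0, "delta_pos": [-0.006, 0, -0.075], "roll": 0},
    {"gripper": 0, "delta_pos": [0.02, 0, -0.078], "roll": 0},
    {"gripper": 0, "delta_pos": [0.05, -0.008, -0.078], "roll": 0},
    {"gripper": 0, "delta_pos": [0.08, -0.018, -0.078], "roll": 0},
    {"gripper": 0, "delta_pos": [0.11, -0.028, -0.078], "roll": 0},
    {"gripper": 0, "delta_pos": [0.14, -0.038, -0.078], "roll": 0},
    {"gripper": 0, "delta_pos": [0.17, -0.048, -0.078], "roll": 0},
    {"gripper": 0, "delta_pos": [0.19, -0.054, -0.078], "roll": 0},
    {"gripper": 0, "delta_pos": [0.196, -0.054, -0.078], "roll": 0}
  ]
}}

```text
t: 11.85
eef_pos: [623.3, 85.5, 246.0]
eef_rot: [0.927, 0.375, 0.0, -0.0]
contact_force: [0.3, 0.4, -0.0]
grip_width: 0.3
```

```bash
python3 look.py 9 scene wrist
```

```text
t 11.95 stand [179.5 -15.9 245.9] F [-0.5 -1.1  0.2]
```

View pics/scene9.png

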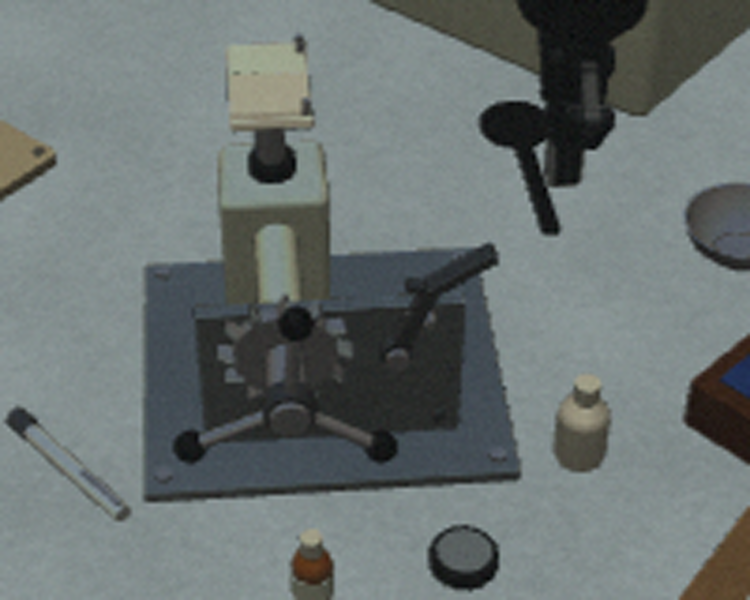

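View pics/wrist9.png

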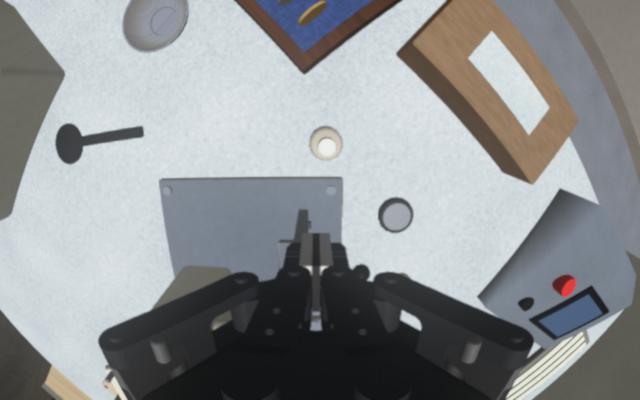

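{"op": "jog_arm", "data": {
  "series": [
    {"gripper": 0, "delta_pos": [0, 0, 0.02], "roll": 0},
    {"gripper": 0, "delta_pos": [0, 0, 0.05], "roll": 0},
    {"gripper": 0, "delta_pos": [0, 0, 0.071], "roll": 0},
    {"gripper": 0, "delta_pos": [-0.006, 0, 0.072], "roll": 0},
    {"gripper": 0, "delta_pos": [-0.014, 0, 0.072], "roll": 0},
    {"gripper": 0, "delta_pos": [-0.021, 0, 0.072], "roll": 0},
    {"gripper": 0, "delta_pos": [-0.026, 0, 0.072], "roll": 0},
    {"gripper": 0, "delta_pos": [-0.031, 0, 0.072], "roll": 0},
    {"gripper": 0, "delta_pos": [-0.036, 0, 0.072], "roll": 0},
    {"gripper": 0, "delta_pos": [-0.041, 0, 0.072], "roll": 0},
    {"gripper": 0, "delta_pos": [-0.046, 0, 0.072], "roll": 0},
    {"gripper": 0, "delta_pos": [-0.05, 0, 0.072], "roll": 0}
  ]
}}

```text
t: 13.05
eef_pos: [586.2, 48.3, 174.6]
eef_rot: [0.928, 0.374, 0.0, 0.0]
contact_force: [0.5, 0.4, -0.1]
grip_width: 0.2
```

```bash
python3 look.py 10 scene wrist
```

```text
t 13.15 stand [128.7 -15.8 174.3] F [-0.6  0.4  0.3]
```

View pics/scene10.png

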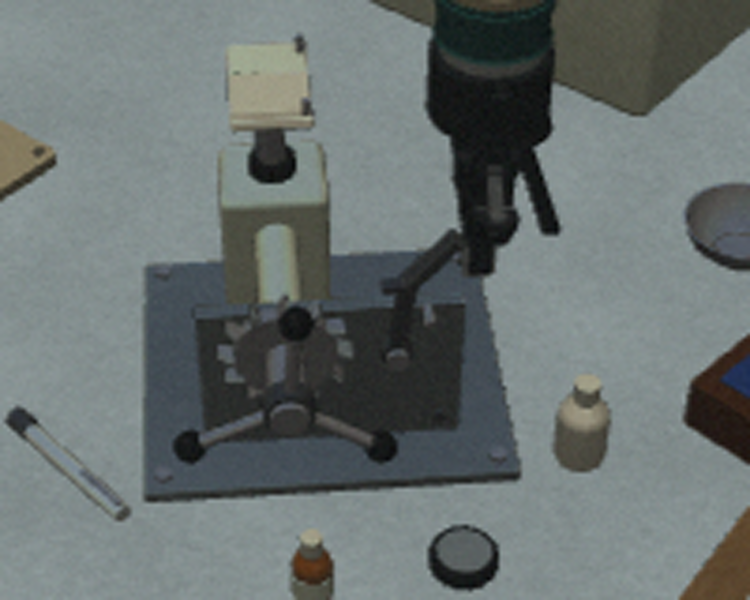

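{"op": "jog_arm", "data": {
  "series": [
    {"gripper": 0, "delta_pos": [-0.004, 0, 0], "roll": 0},
    {"gripper": 0, "delta_pos": [-0.008, 0, 0], "roll": 0},
    {"gripper": 0, "delta_pos": [-0.012, 0, 0], "roll": 0},
    {"gripper": 0, "delta_pos": [-0.016, 0, 0], "roll": 0},
    {"gripper": 0, "delta_pos": [-0.02, 0, 0], "roll": 0},
    {"gripper": 0, "delta_pos": [-0.024, 0, 0], "roll": 0},
    {"gripper": 0, "delta_pos": [-0.028, 0, 0], "roll": 0},
    {"gripper": 0, "delta_pos": [-0.032, 0, 0], "roll": 0},
    {"gripper": 0, "delta_pos": [-0.035, 0, 0], "roll": 0},
    {"gripper": 0, "delta_pos": [-0.037, 0, 0], "roll": 0},
    {"gripper": 0, "delta_pos": [-0.037, 0, 0], "roll": 0},
    {"gripper": 0, "delta_pos": [-0.037, 0, 0], "roll": 0}
  ]
}}

```text
t: 14.25
eef_pos: [559.9, 22.9, 174.4]
eef_rot: [0.928, 0.374, 0.0, 0.0]
contact_force: [0.6, 0.2, -0.1]
grip_width: -0.2
```

```bash
python3 look.py 11 scene wrist
```

```text
t 14.35 stand [ 92.5 -16.1 174.4] F [ 0.2 -0.7 -0.3]
```

View pics/scene11.png

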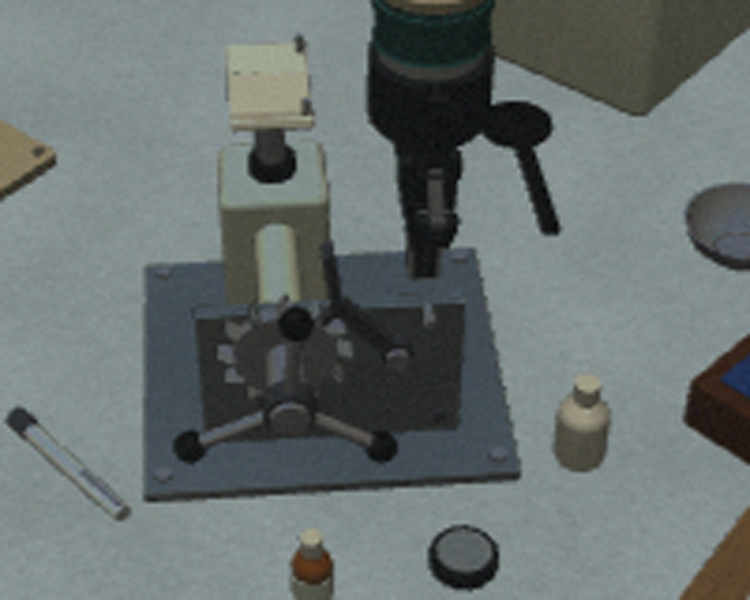

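{"op": "jog_arm", "data": {
  "series": [
    {"gripper": 0, "delta_pos": [0.01, 0, -0.015], "roll": 0},
    {"gripper": 0, "delta_pos": [0.02, 0, -0.04], "roll": 0},
    {"gripper": 0, "delta_pos": [0.02, 0.01, -0.07], "roll": 0},
    {"gripper": 0, "delta_pos": [0, 0.02, -0.09], "roll": 0},
    {"gripper": 0, "delta_pos": [-0.03, 0.02, -0.1], "roll": 0},
    {"gripper": 0, "delta_pos": [-0.06, 0.02, -0.1], "roll": 0},
    {"gripper": 0, "delta_pos": [-0.085, 0.02, -0.1], "roll": 0},
    {"gripper": 0, "delta_pos": [-0.09, 0.02, -0.1], "roll": 0},
    {"gripper": 0, "delta_pos": [-0.09, 0.02, -0.1], "roll": 0}
  ]
}}

```text
t: 15.2
eef_pos: [508.1, -54.6, 274.6]
eef_rot: [0.928, 0.373, 0.0, 0.0]
contact_force: [0.1, 0.4, -0.4]
grip_width: -0.0
```

```bash
python3 look.py 12 scene wrist side; python3 - <<'E'
import cv2,numpy as np
a=cv2.imread('pics/sc0z.png').astype(int);b=cv2.imread('pics/scene12.png').astype(int)
t0=a[235:300,305:345].min(2)
best=[]
A=cv2.imread('pics/sc0z.png');B=cv2.imread('pics/scene12.png')
r=cv2.matchTemplate(B[220:340,280:380],A[238:300,312:350],cv2.TM_CCOEFF_NORMED);print(cv2.minMaxLoc(r),'unmoved=(32,18)')
E
python3 q.py "{0:(297,322),2:(381,446),1:(190,446)}"
```

```text
t 15.3 stand [  2.9 -36.2 274.4] F [ 0.3 -0.3  0.2]
(-0.47473639249801636, 0.9951521158218384, (19, 37), (32, 18)) unmoved=(32,18)
[-0.43732619] [-0.1   0.67 -0.01  0.36 -0.09  0.26] [np.float64(6.6109347693599885), -70, np.float64(184.70806878427032)]
```

View pics/scene12.png

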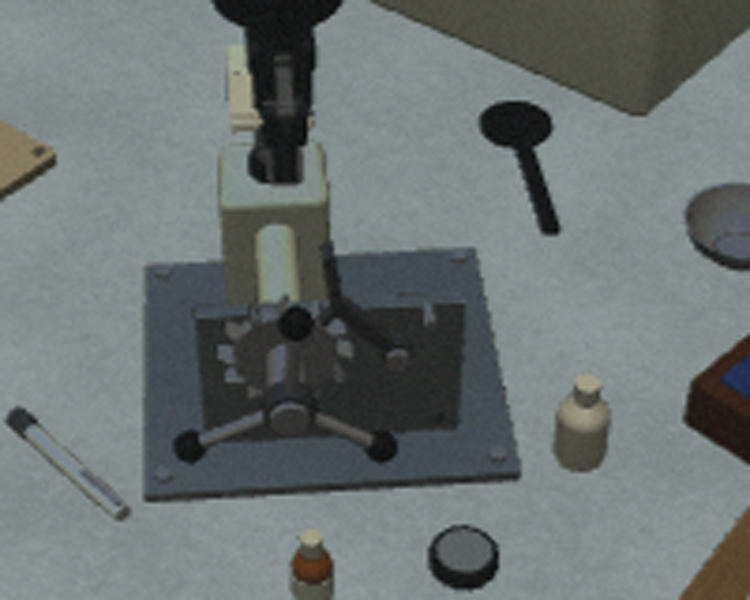

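View pics/wrist12.png

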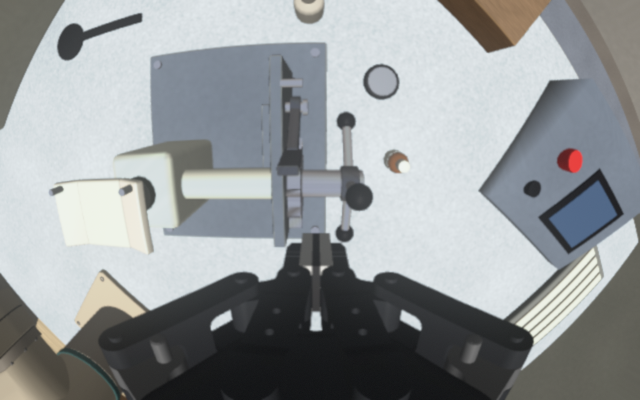

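View pics/side12.png

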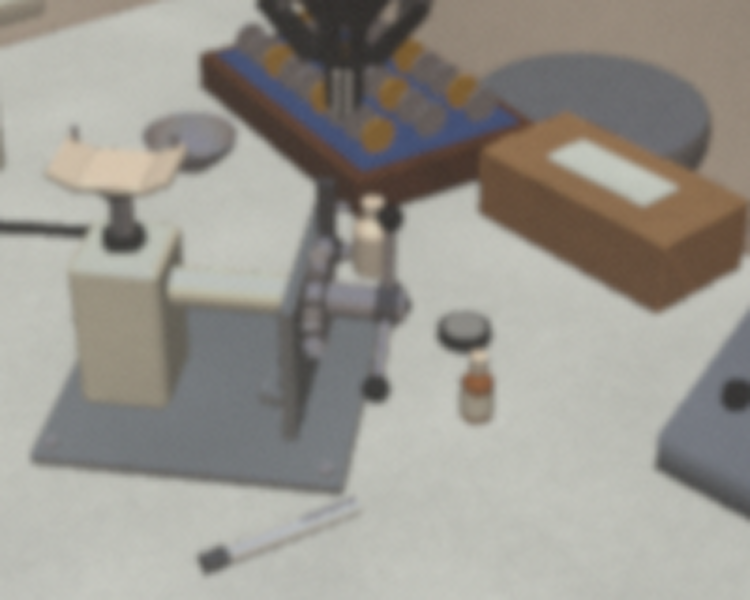

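The ear sits exactly where it was at the start, so the pawl is fully down. The wheel is at about -0.44, the other things have not moved, and the tool is clear.

```bash
python3 -c "
from station import workorder
print(workorder.sign_off())"
```

```text
the job is handed in; nothing more can be done
None
```

The chin rest is down by one notch, with the pawl dropped back into the wheel, and the job is handed in after about 15 s of robot time. With the shut fingertip I tipped the pawl back onto its stop, pushed the upper spoke ball until the wheel had gone back one notch, then tipped the pawl forward so that it fell in.

- **Wheel:** it started at about 0.08 rad and now stands at about -0.44 rad, inside the -0.52 to -0.36 range for the next notch.
- **Pawl:** the ear matches its starting position in the scene picture with no shift, so the pawl is fully down. I checked this only by picture; I did not push on the wheel to test that it holds.
- **Surroundings:** the cup stands lower in the pictures and was not touched. None of the table items visible in the last pictures have moved. The spectacle case was not in those pictures, but the arm did not go near it on the way back.
- **Forces:** the force readings at the end of each move never exceeded about 3 N.

No check failed. The trained networks gave some doubtful points at the start, so I located the stand by fitting its known geometry to points read off the pictures. Most of the fitted points agreed to within about 2 pixels; the worst was about 3.

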